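# Clip the lifting snap hook to the round spindle housing

## Task

Get the round spindle housing ready for lifting: take the snap hook (the one with the sprung gate across its mouth) out of its stand and push it straight down over the top bar of the bow on the round housing until the bar has passed the gate and the gate snaps shut under it. Then let go, so that the hook stays clipped on that bow; it may lean. Leave the similar fork, which has no gate, standing in its own stand.

Things in the scene. Friction and masses are not known exactly. Their poses are not given: they have to be found in the camera images.
- snap_hook: Steel hook 54 x 10 x 114 mm (x, y, z), rounded arch, mouth down; 240 g. Legs stand in pockets of a white stand: lift 40 mm or more to clear. Origin midway between the feet, 8 mm above the table; z up, x across the 34 mm mouth. Arch inside is 68 mm above origin. Grip the square head, 22 x 22 x 30 mm, its centre 99 mm above origin. Let go on the bow, it hangs or leans on its arch. Either stand may hold it.
- gate (a joint): Swing of the hook's gate, a 7 mm bar across the mouth 9 mm above the hook's origin, hinged at the +x leg: 0 rad shut, 1.5 folded in. Spring-shut; a bar pushed up the mouth, within 10 mm of its middle, opens it with 2 to 10 N, clears it when the bar's centre is 52 mm above the origin (64 mm: bar at the arch), and the gate shuts under it.
- bow (a point): Mid of the top bar of the round housing's bow, 145 mm above the table. Bow: upside-down U of 8 mm steel, 70 mm wide, 81 mm high inside; its bar runs along this y, and the hook's y must lie along it, either way round, within 10 degrees. Housing: round, 100 mm across (foot 120), 60 high, fixed. A square housing nearby has the same bow: not that one; either may be on the left.
- fork: The look-alike to leave alone: steel fork of the same size with the same head, in an identical white stand (90 x 50 mm, 33 mm high), but with square shoulders instead of a rounded arch, and no gate. Origin midway between its feet, 8 mm above the table; z up.

How it is judged (in metres and radians):
On the way:
1. the bow's bar enters the mouth of the snap hook and swings its gate open (x of bow in the frame of snap_hook between -0.026 and 0.026 m and y of bow in the frame of snap_hook between -0.045 and 0.045 m and z of bow in the frame of snap_hook between 0.012 and 0.066 m and value of joint gate above 0.5 rad), for 0.04 s.
At the end, for the whole second after the job is handed in: Snap hook at rest, clipped round the bar of the round housing's bow: bar inside the hook (12 to 75 mm above its feet, within 26 mm of mid-mouth, 45 mm of the bar's middle, hook's y within 45 degrees of the bar), gate shut (below 0.12 rad); fork upright within 17 degrees (x of bow in the frame of snap_hook between -0.026 and 0.026 m and y of bow in the frame of snap_hook between -0.045 and 0.045 m and z of bow in the frame of snap_hook between 0.012 and 0.075 m and angle between the y axis of snap_hook and the y axis of bow, either way round below 0.8 rad and value of joint gate below 0.12 rad and linear speed of snap_hook below 0.05 m/s and angle between fork's own z axis and vertical below 0.3 rad); the robot touches nothing.
It fails at once if the fork is taken out of its stand or knocked (moved over 25 mm) (distance of fork from where it was at the start of the episode above 0.025 m).
It also fails if it takes over 48 s, if anything falls off the work surface, if the arm or the gripper's body presses on something with over 40 N, if the wrist force passes 120 N, or if a joint passes its speed limit or range.

## Robot

A 6-joint arm with a two-finger parallel gripper is mounted at the origin on the work surface. World frame = base frame: x ahead of the robot, y to its left, z up, the work surface at z = 0. Lengths are in m, angles in degrees, forces in N, time in s.
With the tool pointing down it reaches from about 0.375 to 0.9 m from the base axis. Payload 3.1 kg.
Tool frame: the origin (TCP) lies at the very end of the fingers, on their centre line; the grasp point (between the pads) lies 19 mm behind it (bot.hold_point_z is the z of the grasp point in the tool frame, in m); z points along the fingers, y is the direction in which the jaws open and shut (so a half turn about z gives the same grasp; the last joint's range is limited). The gripper opens to 87 mm and grips with 3 to 60 N. Pads are 19 mm wide; open, the fingers measure 117 mm over their backs; the gripper's body (75 mm by 190 mm) begins 51 mm behind the grasp point.
Start: joints at [-10.227, 30.224, 82.088, -0, 67.689, -10.227], TCP at [0.625, 0, 0.223] pointing down, gripper open.
Joint ranges: [-176.69, 176.69], [-43.24, 126.21], [12.49, 139.97], [-82, 262], [0, 151.66], [-163.58, 163.58]. Speed limits (degrees/s): [159.86, 159.86, 180, 180, 180, 180].

## Interface

Orientations are given as a 3x3 rotation matrix whose columns are the frame's x, y, z axes.
In Python, from rig import bot gives the robot as it stands.
- The arm moves only by the tool servo_tool, never from a script. Its argument "increments" is a list of rows, each a list of 3 entries, a list of its own where there are three numbers: the closure, from 0 (fully open) to 1 (shut), then the shift along the tool's x, y, z in mm, then the turn about the tool's z in degrees. In form: [[claw, [x, y, z], turn], ...]. A call has 1 to 5 rows; each row shifts and turns the commanded pose from where the row before left it, along the tool's axes as they then stand; what a row does not reach is not made up. A row lasts 1/8 s, in which the tool goes at most 62.5 mm and 10.7 degrees, less where a joint would pass 70% of its speed; a pose out of reach is approached as far as the arm can. A call with a gripper value outside its range is refused whole. The fingers move at their own pace and stop on an object; the grip force is fixed at half the most. Time passes only in rows, so rows that do not move let the fingers close. It gives the time, the measured TCP pose, the force and the opening at its end, in the units of the state.
- bot.read_state(): the state, without advancing time (a new reading comes with each control period).
- bot.capture(name): name is "scene" or "side" or "wrist"; returns (picture, depth): 400x640x3 uint8, blue, green, red; 400x640 float32, m along the optical axis (not along the pixel's ray), 0 where there is no reading.
- bot.camera_info(name): a dict with "K" (3x3 intrinsics, pixels), "R" (3x3) and "t" (3): a world point X has camera coordinates R X + t; the wrist camera has in their place "mount" (4x4, takes a point from camera to tool coordinates, whose origin is the TCP and whose axes are the flange's). Camera axes: x right, y down, z forward; pixel columns grow to the right and rows downward; lengths in m; the calibration is good to about 2 mm. A picture is of the moment at which its call begins: read the wrist's pose just before it. camera_info takes no time and is no camera call.
- bot.hand_in(): hands the job in, once; it reports no verdict.
Trained networks look in the newest picture that a camera, given by its name, has taken for a name from the list of things; names that differ only in an ending like _2 or _b are one class to them, and where a whole thing is asked for, a point or a joint stands for the part that bears it (a point fixed in the world has none). Each returns a list of dicts, best first, with "p" (0 to 1); they miss things now and then, are a little off and sometimes report something else, mostly with a low value. They report only what shows in the picture. A call takes as long as a camera call.
- bot.find_in(camera, thing): "bbox" ([left, top, right, bottom] in pixels, round what is visible of it).
- bot.trace(camera, thing): "region" (400x640 bool, what is visible of it) and "bbox" ([left, top, right, bottom] in pixels, round what is visible of it).
The state is a dict: "time_s": time; "joint_positions": joint angles; "qvel": joint speeds; "tau": joint torques, N m; "position": TCP position; "tcp_rot": TCP orientation; "force": force on the tool from outside, world axes, zero at the start; "moment": the same for the moment, N m; "opening": opening from 0.0 (shut) to 1.0 (fully open).
Only numpy, scipy, OpenCV 4.12 (cv2) and the standard library are available. Lean on these libraries where they do the work, as an engineer would, in place of code of your own. Each camera call takes 0.05 s, during which the arm holds its last target.

## Working session

There is one attempt and no reset: what is moved stays moved. The work goes in short steps, Python scripts to look and compute and a tool call to move; the robot and the scene stay as the last step left them, time stands still between calls to the robot, and variables do not carry over. Pictures are saved under pics/ and viewed, and the job is handed in when it is done.

Besides the shell and the picture viewer there is one more tool, called after ">>>" as a command line: name --argument value ..., lists and objects as JSON in quotes. servo_tool: Moves the arm, as the interface text tells. Its arguments: {"type":"object","properties":{"increments":{"type":"array","items":{"type":"array"}}},"required":["increments"]}

```bash
ls; mkdir -p pics; cat > h.py <<'E'
import numpy as np, cv2
from rig import bot
def pts(cam,depth,mask=None,st=None):
    ci=bot.camera_info(cam);K=np.array(ci["K"])
    m=depth>0
    if mask is not None: m&=mask
    v,u=np.nonzero(m);d=depth[v,u]
    pc=np.c_[(u-K[0,2])/K[0,0]*d,(v-K[1,2])/K[1,1]*d,d]
    if "R" in ci: return (pc-np.array(ci["t"]))@np.array(ci["R"]),u,v
    M=np.array(ci["mount"]);pt=pc@M[:3,:3].T+M[:3,3]
    return pt@np.array(st["tcp_rot"]).T+np.array(st["position"]),u,v
E
python3 - <<'E'
from h import *
s=bot.read_state();print(s["time_s"],s["position"],s["tcp_rot"],s["force"])
for c in ["scene","side"]:
    p,d=bot.capture(c);cv2.imwrite(f"pics/{c}0.png",p);np.save(f"{c}0.npy",d)
    for t in ["snap_hook","fork","bow"]:
        for r in bot.trace(c,t):
            P,u,v=pts(c,d,r["region"])
            print(c,t,round(r["p"],2),r["bbox"],np.round(np.median(P,0),3),np.round(P.min(0),3),np.round(P.max(0),3))
            np.save(f"m_{c}_{t}.npy",r["region"]) if r is not None else 0
print(bot.camera_info("wrist"))
print(bot.read_state()["time_s"])
E
```

```text
pics
0.0 [6.24288204e-01 1.33205516e-04 2.21581189e-01] [[ 4.02280757e-05  9.99997813e-01 -2.09116894e-03]
 [ 9.99999932e-01 -3.94625836e-05  3.66099421e-04]
 [ 3.66016097e-04 -2.09118353e-03 -9.99997746e-01]] [0.51423225 0.25660637 0.28737631]
scene snap_hook 0.91 [360.0, 209.8, 373.0, 251.2] [0.523 0.146 0.081] [0.49  0.127 0.006] [0.542 0.162 0.124]
scene fork 0.77 [461.3, 233.6, 486.9, 276.9] [0.493 0.381 0.082] [ 0.344  0.358 -0.001] [0.511 0.404 0.124]
scene bow 0.57 [188.0, 143.5, 235.6, 194.8] [ 0.487 -0.335  0.055] [ 0.313 -0.561 -0.003] [ 0.534 -0.293  0.15 ]
side snap_hook 0.68 [266.2, 214.4, 286.4, 244.6] [0.513 0.147 0.077] [ 0.489  0.045 -0.004] [0.637 0.163 0.123]
side fork 0.81 [194.6, 267.5, 222.8, 295.6] [0.481 0.383 0.082] [ 0.463  0.332 -0.003] [0.577 0.403 0.124]
{'K': array([[306.8235895 ,   0.        , 322.26183542],
       [  0.        , 306.8235895 , 203.64022293],
       [  0.        ,   0.        ,   1.        ]]), 'mount': array([[-7.13619454e-04, -9.55229921e-01, -2.95863633e-01,
         8.05052403e-02],
       [ 9.99999741e-01, -6.53377990e-04, -3.02480782e-04,
        -1.11794958e-03],
       [ 9.56279073e-05, -2.95863772e-01,  9.55230139e-01,
        -1.61718477e-01],
       [ 0.00000000e+00,  0.00000000e+00,  0.00000000e+00,
         1.00000000e+00]])}
0.4
```

View pics/scene0.png

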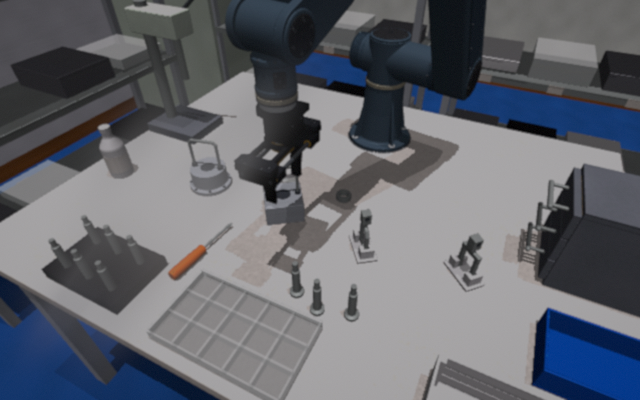

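View pics/side0.png

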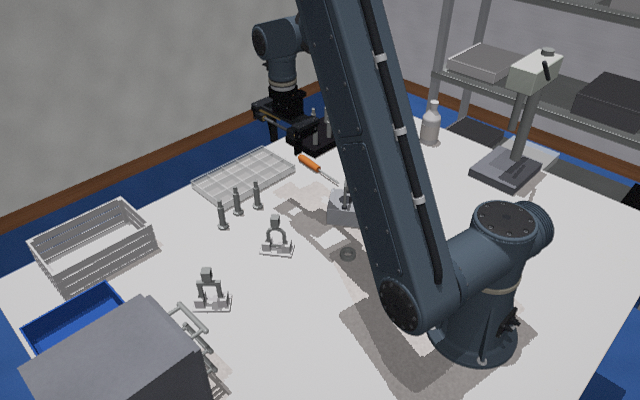

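The scene view shows the round housing with its bow at (208,170) and the square one under the gripper at (285,205). There are two white stands, at (362,235) and (465,260). In the side view the piece at (275,230) has the rounded arch, and the one at (210,285) has square shoulders.

```bash
python3 - <<'E'
from h import *
a=cv2.imread("pics/side0.png");b=cv2.imread("pics/scene0.png")
x=cv2.resize(a[205:320,180:300],None,fx=5,fy=5,interpolation=cv2.INTER_CUBIC)
y=cv2.resize(b[130:230,180:310],None,fx=3,fy=3,interpolation=cv2.INTER_CUBIC)
cv2.imwrite("pics/c1.png",x);cv2.imwrite("pics/c2.png",y)
for c in ["scene","side"]:
    d=np.load(f"{c}0.npy")
    P,u,v=pts(c,d)
    for n,(cx,cy) in dict(hook=(.515,.147),fork=(.485,.383)).items():
        m=(abs(P[:,0]-cx)<.07)&(abs(P[:,1]-cy)<.06)
        Q=P[m&(P[:,2]>.093)&(P[:,2]<.14)]
        if len(Q):print(c,n,"head",len(Q),Q.mean(0).round(4),Q.min(0).round(3),Q.max(0).round(3))
        T=Q[Q[:,2]>Q[:,2].max()-.006]; print(" top",len(T),T.mean(0).round(4))
        W=P[m&(P[:,2]>.01)&(P[:,2]<.09)]
        r=cv2.minAreaRect((W[:,:2]*1000).astype(np.float32));print(" stand rect",r)
    m=(abs(P[:,0]-.487)<.08)&(abs(P[:,1]+.335)<.08)
    Q=P[m&(P[:,2]>.1)&(P[:,2]<.16)]
    print(c,"bow",len(Q))
    for q in Q[np.argsort(-Q[:,2])][:60:2]:print(q.round(3))
E
```

```text
scene hook head 162 [0.5222 0.1458 0.1127] [0.503 0.13  0.093] [0.533 0.158 0.124]
 top 70 [0.5186 0.1443 0.1212]
 stand rect ((517.5072631835938, 143.56378173828125), (79.8405990600586, 33.319305419921875), 37.442283630371094)
scene fork head 216 [0.4922 0.3799 0.112 ] [0.476 0.366 0.093] [0.503 0.395 0.124]
 top 87 [0.4888 0.38   0.1211]
 stand rect ((490.1650085449219, 379.01153564453125), (80.64097595214844, 41.08702087402344), 45.013126373291016)
scene bow 160
[ 0.477 -0.37   0.15 ]
[ 0.475 -0.355  0.15 ]
[ 0.469 -0.322  0.149]
[ 0.478 -0.363  0.149]
[ 0.472 -0.351  0.149]
[ 0.48  -0.378  0.149]
[ 0.478 -0.376  0.149]
[ 0.469 -0.336  0.149]
[ 0.479 -0.369  0.148]
[ 0.474 -0.346  0.148]
[ 0.472 -0.354  0.148]
[ 0.481 -0.363  0.148]
[ 0.463 -0.327  0.148]
[ 0.481 -0.374  0.148]
[ 0.468 -0.327  0.148]
[ 0.474 -0.35   0.147]
[ 0.464 -0.32   0.147]
[ 0.464 -0.331  0.147]
[ 0.476 -0.368  0.147]
[ 0.475 -0.376  0.147]
[ 0.473 -0.34   0.147]
[ 0.465 -0.333  0.147]
[ 0.477 -0.361  0.146]
[ 0.478 -0.353  0.146]
[ 0.469 -0.323  0.146]
[ 0.468 -0.321  0.146]
[ 0.477 -0.351  0.146]
[ 0.473 -0.334  0.145]
[ 0.475 -0.349  0.145]
[ 0.478 -0.357  0.145]
side hook head 122 [0.5114 0.1473 0.1122] [0.5   0.131 0.093] [0.529 0.159 0.123]
 top 56 [0.5142 0.145  0.1203]
 stand rect ((512.0245361328125, 146.40264892578125), (83.51759338378906, 45.54841995239258), 32.733787536621094)
side fork head 160 [0.4815 0.3821 0.113 ] [0.47  0.366 0.093] [0.502 0.395 0.124]
 top 74 [0.4849 0.3805 0.1211]
 stand rect ((480.54364013671875, 380.75384521484375), (83.57307434082031, 43.94261932373047), 48.69691467285156)
side bow 0
```

View pics/c1.png

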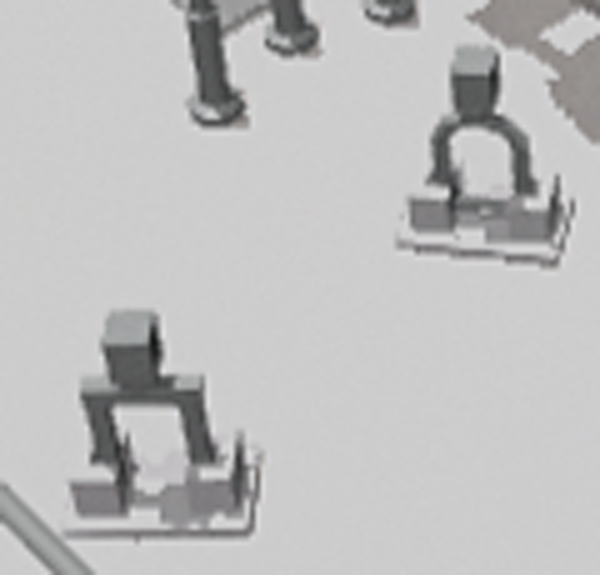

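View pics/c2.png

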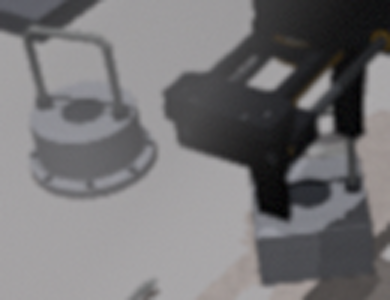

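>>> servo_tool --increments '[[0, [37, -27, -12], 0], [0, [36, -27, -12], 0], [0, [36, -27, -12], 0], [0, [36, -27, -12], 0], [0, [0, 0, 0], 0]]'

```text
time_s: 1.02
position: [0.5153, 0.1473, 0.2717]
tcp_rot: [[-0.004, 1.0, 0.001], [1.0, 0.004, 0.001], [0.001, 0.001, -1.0]]
force: [0.1, -0.0, 0.7]
opening: 0.996
```

>>> servo_tool --increments '[[0, [0, 0, 0], -9], [0, [0, 0, 0], -9], [0, [0, 0, 0], -9], [0, [0, 0, 0], -8], [0, [0, 0, 0], 0]]'

```text
time_s: 1.65
position: [0.5176, 0.1443, 0.2703]
tcp_rot: [[-0.571, 0.821, 0.0], [0.821, 0.571, -0.0], [-0.0, -0.0, -1.0]]
force: [-0.7, -0.2, 0.9]
opening: 1.004
```

```bash
cat > w.py <<'E'
from h import *
import sys
def go(n):
    s=bot.read_state();p,d=bot.capture("wrist");cv2.imwrite(f"pics/{n}.png",p);np.save(n+".npy",d)
    P,u,v=pts("wrist",d,None,s);np.save(n+"_P.npy",np.c_[P,u,v])
    R=np.array(s["tcp_rot"]);print(s["time_s"],np.round(s["position"],4),"toolx yaw",np.degrees(np.arctan2(R[1,0],R[0,0])).round(2),"tooly yaw",np.degrees(np.arctan2(R[1,1],R[0,1])).round(2),np.round(s["force"],1),s["opening"],R[2].round(4))
    return s,P,u,v
E
python3 - <<'E'
from w import *
s,P,u,v=go("w1")
c=np.array([.516,.145])
m=np.linalg.norm(P[:,:2]-c,axis=1)<.06
for lo,hi in [(.118,.128),(.06,.085),(.022,.045),(.002,.012)]:
    Q=P[m&(P[:,2]>lo)&(P[:,2]<hi)]
    if len(Q)>5: print(lo,len(Q),Q.mean(0).round(4),cv2.minAreaRect((Q[:,:2]*1000).astype(np.float32)))
E
```

```text
1.65 [0.5176 0.1443 0.2703] toolx yaw 124.85 tooly yaw 34.85 [-0.7 -0.2  0.9] 1.0042546998736785 [-3.e-04 -1.e-04 -1.e+00]
0.118 432 [0.5152 0.1425 0.1211] ((515.4376220703125, 142.20037841796875), (21.200590133666992, 22.38977813720703), 34.4787712097168)
0.06 191 [0.5152 0.1435 0.0743] ((515.6505737304688, 142.45379638671875), (52.65758514404297, 9.85735034942627), 36.08526611328125)
0.022 625 [0.5143 0.1447 0.0322] ((515.4505615234375, 141.9991912841797), (76.463134765625, 33.352500915527344), 36.127838134765625)
0.002 963 [0.5099 0.1504 0.0073] ((518.5490112304688, 137.80455017089844), (89.4091567993164, 60.770240783691406), 36.08506393432617)
```

View pics/w1.png

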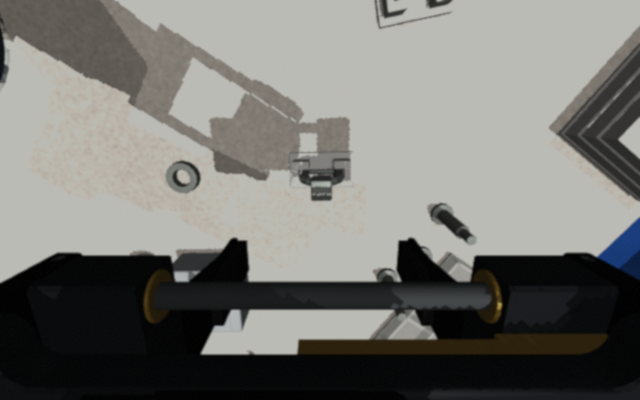

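```bash
python3 - <<'E'
from h import *
for f in ["side","scene"]:
    P,u,v=pts(f,np.load(f+"0.npy"))
    d=np.linalg.norm(P[:,:2]-[.5155,.1423],axis=1)
    for lo,hi in [(.03,.06),(.06,.09),(.09,.3)]:
        m=(d>.05)&(d<.13)&(P[:,2]>lo)&(P[:,2]<hi);print(f,lo,m.sum(),P[m][:: max(1,m.sum()//6)].round(3).tolist())
E
```

```text
side 0.03 0 []
side 0.06 0 []
side 0.09 33 [[0.573, 0.038, 0.298], [0.556, 0.039, 0.299], [0.547, 0.038, 0.3], [0.55, 0.035, 0.294], [0.537, 0.029, 0.297], [0.537, 0.04, 0.299], [0.537, 0.04, 0.296]]
scene 0.03 0 []
scene 0.06 0 []
scene 0.09 24 [[0.541, 0.038, 0.298], [0.545, 0.038, 0.296], [0.545, 0.038, 0.294], [0.567, 0.038, 0.299], [0.576, 0.031, 0.298], [0.577, 0.032, 0.297]]
```

>>> servo_tool --increments '[[0, [0, -3, 20], -1.2], [0, [0, 0, 40], 0], [0, [0, 0, 40], 0], [0, [0, 0, 0], 0], [0, [0, 0, 0], 0]]'

```text
time_s: 2.33
position: [0.5157, 0.1432, 0.1715]
tcp_rot: [[-0.59, 0.808, 0.002], [0.808, 0.59, 0.0], [-0.001, 0.002, -1.0]]
force: [-0.4, 0.0, 0.9]
opening: 1.0
```

```bash
python3 - <<'E'
from w import *
s,P,u,v=go("w2")
c=np.array([.516,.145])
m=np.linalg.norm(P[:,:2]-c,axis=1)<.03
for lo,hi in [(.118,.128),(.06,.085)]:
    Q=P[m&(P[:,2]>lo)&(P[:,2]<hi)]
    if len(Q)>5: print(lo,len(Q),Q.mean(0).round(4),cv2.minAreaRect((Q[:,:2]*1000).astype(np.float32)))
E
```

```text
2.325 [0.5157 0.1432 0.1715] toolx yaw 126.14 tooly yaw 36.14 [-0.4  0.   0.9] 1.0001392234917286 [-0.001   0.0016 -1.    ]
0.118 818 [0.5149 0.1429 0.121 ] ((515.3428344726562, 142.61289978027344), (21.653614044189453, 21.713685989379883), 35.653865814208984)
0.06 346 [0.5142 0.1434 0.074 ] ((515.1946411132812, 142.42788696289062), (53.19213104248047, 9.74688720703125), 36.745906829833984)
```

View pics/w2.png

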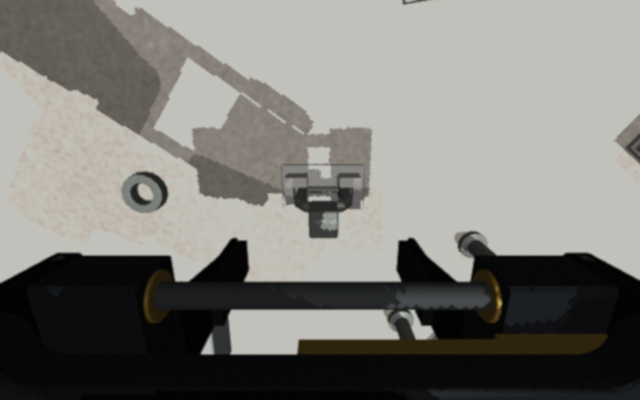

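The head is centred between the fingers at (322,222), and the pose agrees within about 1 mm. I'll go down and grip.

>>> servo_tool --increments '[[0, [0, 0, 30], 0], [0, [0, 0, 30], 0], [0, [0, 0, 19], 0], [0, [0, 0, 0], 0], [0.3, [0, 0, 0], 0]]'

```text
time_s: 3.0
position: [0.516, 0.1434, 0.0931]
tcp_rot: [[-0.59, 0.807, 0.003], [0.807, 0.59, 0.0], [-0.002, 0.003, -1.0]]
force: [-1.0, -0.4, -0.0]
opening: 0.95
```

>>> servo_tool --increments '[[1, [0, 0, 0], 0], [1, [0, 0, 0], 0], [1, [0, 0, 0], 0], [1, [0, 0, 0], 0], [1, [0, 0, 0], 0]]'

```text
time_s: 3.62
position: [0.5145, 0.1433, 0.0915]
tcp_rot: [[-0.591, 0.807, -0.0], [0.807, 0.591, -0.0], [0.0, -0.0, -1.0]]
force: [0.2, -0.0, -0.7]
opening: 0.404
```

>>> servo_tool --increments '[[1, [0, 0, 0], 0], [1, [0, 0, -5], 0], [1, [0, 0, -10], 0], [1, [0, 0, -20], 0], [1, [0, 0, 0], 0]]'

```text
time_s: 4.25
position: [0.5158, 0.1434, 0.1281]
tcp_rot: [[-0.591, 0.807, 0.004], [0.807, 0.591, 0.0], [-0.002, 0.003, -1.0]]
force: [-0.0, 0.2, -2.8]
opening: 0.249
```

>>> servo_tool --increments '[[1, [0, 0, -35], 0], [1, [0, 0, -45], 0], [1, [0, 0, -45], 0], [1, [0, 0, -45], 0], [1, [0, 0, 0], 0]]'

```text
time_s: 4.88
position: [0.5167, 0.1435, 0.2999]
tcp_rot: [[-0.591, 0.807, 0.008], [0.807, 0.591, 0.001], [-0.005, 0.007, -1.0]]
force: [0.6, -0.0, -3.0]
opening: 0.252
```

```bash
python3 - <<'E'
from w import *
s,P,u,v=go("w3")
p,d=bot.capture("side");cv2.imwrite("pics/s3.png",cv2.resize(p[100:300,180:400],None,fx=3,fy=3))
T=np.array(s["position"]);R=np.array(s["tcp_rot"])
for nm,Q in (("wrist",P),("side",pts("side",d)[0])):
    L=(Q-T)@R
    m=(abs(L[:,0])<.04)&(abs(L[:,1])<.04)&(L[:,2]>.003)&(L[:,2]<.1)
    L=L[m];print(nm,len(L),L.min(0).round(3),L.max(0).round(3))
    r=cv2.minAreaRect((L[:,:2]*1000).astype(np.float32));print(r)
E
```

```text
4.875 [0.5167 0.1435 0.2999] toolx yaw 126.2 tooly yaw 36.21 [ 0.6 -0.  -3. ] 0.2519732945768525 [-0.0045  0.0071 -1.    ]
wrist 1431 [-0.008 -0.028  0.009] [0.005 0.027 0.083]
((-1.8137097358703613, -0.11636924743652344), (55.388099670410156, 13.403943061828613), 88.56436157226562)
side 289 [-0.008 -0.029  0.004] [0.01  0.026 0.086]
((0.8445158004760742, -1.4919872283935547), (17.446163177490234, 55.182682037353516), 1.1491186618804932)
```

View pics/w3.png

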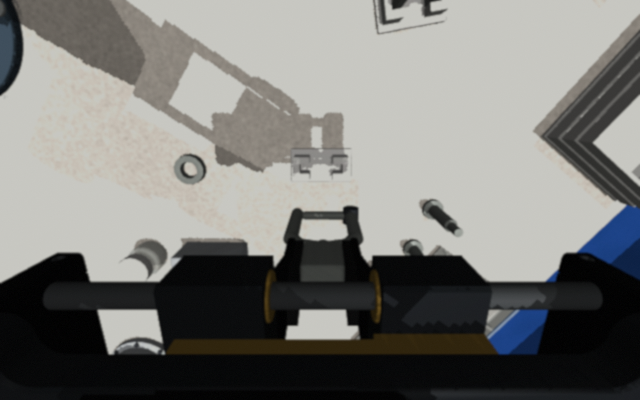

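View pics/s3.png

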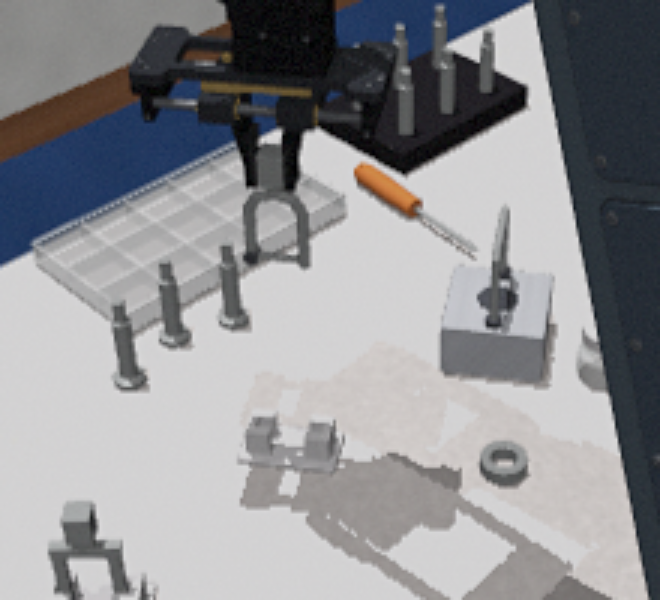

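The side view confirms the hook is clear of its stand, upright, and has its gate shut. Before travelling I'll check for obstacles around the round bow.

```bash
python3 - <<'E'
from w import *
p,d=bot.capture("scene");cv2.imwrite("pics/sc4.png",p)
P,u,v=pts("scene",d)
m=(P[:,1]<-.2)&(P[:,2]>.16)&(P[:,2]<.6)&(P[:,0]>0)&(P[:,0]<.9)&(P[:,1]>-.85)
Q=P[m];H=np.unique((Q[:,:2]*20).round()/20,axis=0)
for h in H:
    k=np.abs(Q[:,:2]-h).max(1)<.026;print(h,k.sum(),Q[k][:,2].max().round(2),end="; ")
m=(abs(P[:,0]-.487)<.09)&(abs(P[:,1]+.335)<.09)&(P[:,2]>.138)&(P[:,2]<.155)
Q=P[m];print(len(Q));vx,vy,x0,y0=cv2.fitLine(Q[:,:2].astype(np.float32),cv2.DIST_HUBER,0,.001,.001).ravel()
t=(Q[:,:2]-[x0,y0])@[vx,vy];c=(t.max()+t.min())/2;print("bow",x0+c*vx,y0+c*vy,np.degrees(np.arctan2(vy,vx)),t.max()-t.min())
m=(np.hypot(P[:,0]-.49,P[:,1]+.34)<.09)&(P[:,2]>.053)&(P[:,2]<.068)
print(cv2.minEnclosingCircle((P[m][:,:2]*1000).astype(np.float32)))
s=bot.read_state();print(s["joint_positions"])
E
```

```text
[ 0.2 -0.7] 10 0.4; [ 0.2  -0.65] 18 0.4; [ 0.2 -0.6] 30 0.4; [ 0.2  -0.55] 142 0.42; [ 0.25 -0.7 ] 695 0.41; [ 0.25 -0.65] 87 0.4; [ 0.25 -0.6 ] 417 0.4; [ 0.25 -0.55] 409 0.4; [ 0.3  -0.75] 7 0.39; [ 0.3 -0.7] 319 0.4; [ 0.3  -0.65] 341 0.4; [ 0.3 -0.6] 348 0.4; [ 0.3  -0.55] 289 0.4; [ 0.55 -0.65] 19 0.16; [ 0.55 -0.6 ] 16 0.16; 87
bow 0.4748615974862835 -0.35011243517776436 -75.45661 0.08070417666092214
((472.904541015625, -351.5900573730469), 50.88948059082031)
[ 3.56889063e+00  1.84726017e+01  8.98884856e+01 -2.80616994e-03
  7.18688864e+01 -3.26304584e+01]
```

View pics/sc4.png

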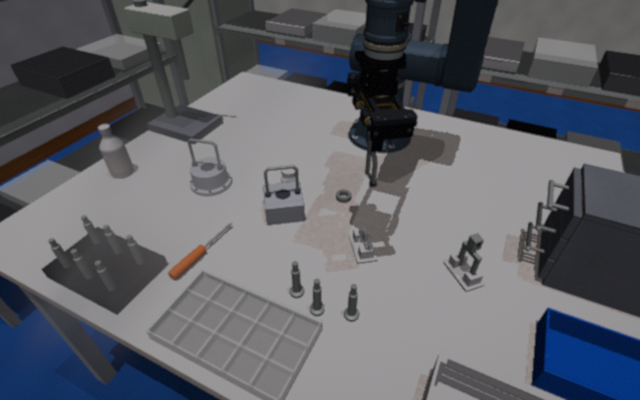

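The path is clear. The drill press near (0.3,-0.6) is more than 0.15 m away.

>>> servo_tool --increments '[[1, [-18, -15, 0], 0], [1, [-36, -29, 0], 0], [1, [-36, -29, 0], 0], [1, [-36, -29, 0], 0], [1, [-36, -29, 0], 0]]'

```text
time_s: 5.65
position: [0.5029, -0.0657, 0.2941]
tcp_rot: [[-0.591, 0.807, -0.005], [0.807, 0.591, 0.002], [0.004, -0.003, -1.0]]
force: [0.8, -0.9, -2.4]
opening: 0.248
```

>>> servo_tool --increments '[[1, [-36, -29, 0], 0], [1, [-36, -29, 0], 0], [1, [-36, -29, 0], 0], [1, [-36, -29, 0], 0], [1, [-36, -29, 0], 0]]'

```text
time_s: 6.28
position: [0.4925, -0.2963, 0.2937]
tcp_rot: [[-0.59, 0.807, -0.004], [0.807, 0.59, 0.004], [0.005, -0.001, -1.0]]
force: [0.4, 0.5, -4.1]
opening: 0.248
```

>>> servo_tool --increments '[[1, [-36, -29, 0], 0], [1, [-36, -29, 0], 0], [1, [-15, -15, 0], 7], [1, [0, 0, 0], 7.7], [1, [0, 0, 0], 7]]'

```text
time_s: 6.9
position: [0.485, -0.4085, 0.2929]
tcp_rot: [[-0.245, 0.969, -0.004], [0.969, 0.245, 0.005], [0.006, -0.003, -1.0]]
force: [-0.9, -0.3, -2.7]
opening: 0.249
```

>>> servo_tool --increments '[[1, [0, 0, 0], 0], [1, [0, 0, 0], 0]]'

```text
time_s: 7.15
position: [0.4859, -0.4084, 0.2949]
tcp_rot: [[-0.252, 0.968, -0.002], [0.968, 0.252, 0.002], [0.003, -0.001, -1.0]]
force: [-0.5, -1.2, -1.6]
opening: 0.246
```

```bash
cat > bow.py <<'E'
from w import *
def bow(n):
    s,P,u,v=go(n)
    T=np.array(s["position"]);R=np.array(s["tcp_rot"])
    L=(P-T)@R
    hand=(abs(L[:,0])<.02)&(abs(L[:,1])<.04)&(L[:,2]<.1)
    m=(np.hypot(P[:,0]-.4735,P[:,1]+.3505)<.06)&(P[:,2]>.135)&(P[:,2]<.16)&~hand
    Q=P[m];print(len(Q),"uv",u[m].min(),v[m].min(),u[m].max(),v[m].max(),"z90",np.percentile(Q[:,2],[50,95]).round(4))
    vx,vy,x0,y0=cv2.fitLine(Q[:,:2].astype(np.float32),cv2.DIST_HUBER,0,.001,.001).ravel()
    t=(Q[:,:2]-[x0,y0])@[vx,vy];c=(t.max()+t.min())/2;C=np.array([x0+c*vx,y0+c*vy])
    print("bow",C.round(4),np.degrees(np.arctan2(vy,vx)).round(2),"len",(t.max()-t.min()).round(4))
    print("bow in tool xy",(R[:2,:2].T@(C-T[:2])).round(4),"bar dir in tool",np.degrees(np.arctan2(*(R[:2,:2].T@[vx,vy])[::-1])).round(2))
    hd=(abs(L[:,0])<.015)&(abs(L[:,1])<.04)&(L[:,2]>.0)&(L[:,2]<.1)
    H=L[hd];f=H[H[:,2]>.06]
    print("hook y range",f[:,1].min().round(4),f[:,1].max().round(4),"zmax",f[:,2].max().round(4),"x med",np.median(f[:,0]).round(4))
    m2=(np.hypot(P[:,0]-.4735,P[:,1]+.3505)<.09)&(P[:,2]>.053)&(P[:,2]<.068)&~hand
    print("top circle",cv2.minEnclosingCircle((P[m2][:,:2]*1000).astype(np.float32)))
E
python3 -c "from bow import *;bow('w5')"
```

```text
7.15 [ 0.4859 -0.4084  0.2949] toolx yaw 104.6 tooly yaw 14.6 [-0.5 -1.2 -1.6] 0.24629964455481015 [ 0.0027 -0.0013 -1.    ]
679 uv 320 91 328 176 z90 [0.1474 0.1493]
bow [ 0.4718 -0.3548] -76.48 len 0.0847
bow in tool xy [ 0.0554 -0.    ] bar dir in tool -178.92
hook y range -0.0269 0.0277 zmax 0.0817 x med 0.0003
top circle ((471.96771240234375, -355.0025329589844), 49.94581604003906)
```

View pics/w5.png

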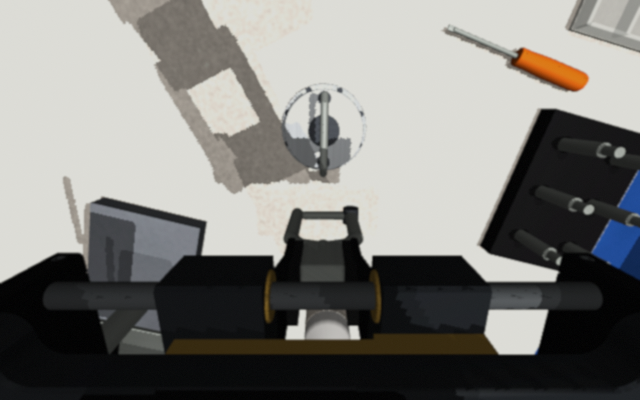

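The bow is at (325,130). Its position agrees with the housing's circle centre, radius 50 mm, so it is the round one. I'll centre over it and check from the fixed cameras.

>>> servo_tool --increments '[[1, [18, 0, 0], 1.1], [1, [19, 0, 0], 0], [1, [18.5, 0, 0], 0], [1, [0, 0, 0], 0], [1, [0, 0, 0], 0]]'

```text
time_s: 7.82
position: [0.4734, -0.3557, 0.2968]
tcp_rot: [[-0.232, 0.973, 0.001], [0.973, 0.232, -0.001], [-0.002, 0.0, -1.0]]
force: [-0.5, -0.1, -2.9]
opening: 0.25
```

```bash
cat > chk.py <<'E'
from w import *
def chk(n):
    s=bot.read_state();T=np.array(s["position"]);R=np.array(s["tcp_rot"]);print(s["time_s"],T.round(4),np.round(s["force"],1),s["opening"],"tooly yaw",np.degrees(np.arctan2(R[1,1],R[0,1])).round(2))
    for c in ["scene","side"]:
        p,d=bot.capture(c);Q,u,v=pts(c,d)
        L=(Q-T)@R
        m=(abs(L[:,0])<.03)&(abs(L[:,1])<.04)&(L[:,2]>.01)&(L[:,2]<.13)
        x=L[m]
        if len(x)>5:
            print(c,len(x),x.min(0).round(4),x.max(0).round(4))
            hk=x[(x[:,2]<.086)&(x[:,2]>.03)];print(" hist z",np.histogram(x[:,2],np.arange(.01,.135,.01))[0])
            cx,cy=int(np.median(u[m])),int(np.median(v[m]))
            cv2.imwrite(f"pics/{n}_{c}.png",cv2.resize(p[max(0,cy-60):cy+60,max(0,cx-70):cx+70],None,fx=5,fy=5,interpolation=cv2.INTER_CUBIC))
        if c=="scene":
            m=(np.hypot(Q[:,0]-.4718,Q[:,1]+.3548)<.05)&(Q[:,2]>.138)&(Q[:,2]<.155)&(L[:,2]>.1)
            if m.sum()>5:
                q=L[m];print("bow in tool (scene)",q.min(0).round(4),q.max(0).round(4),np.median(q,0).round(4))
E
python3 -c "from chk import *;chk('k6')"
```

```text
7.825 [ 0.4734 -0.3557  0.2968] [-0.5 -0.1 -2.9] 0.2503159512563327 tooly yaw 13.42
scene 265 [-0.0069 -0.0236  0.01  ] [0.0079 0.0301 0.0838]
 hist z [49 31 30 31 30 31 59  4  0  0  0  0]
bow in tool (scene) [-0.0367 -0.0027  0.1454] [0.0463 0.0067 0.1587] [0.0052 0.0021 0.1505]
```

View pics/k6_scene.png

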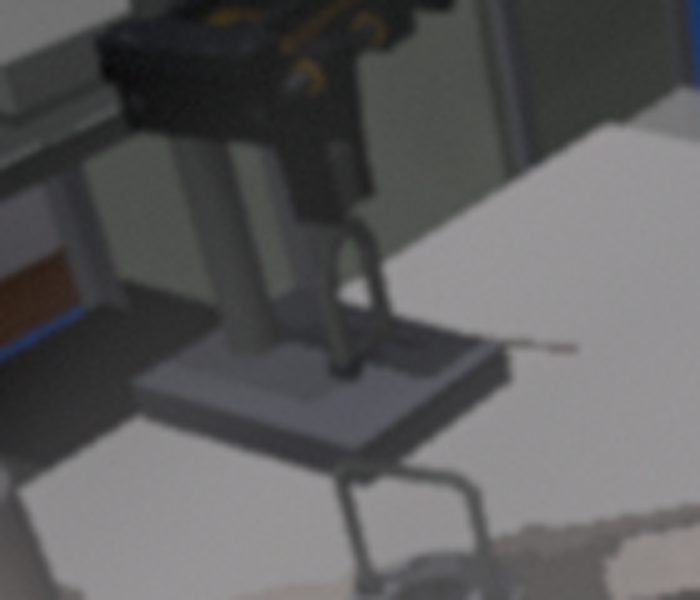

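The feet are 84 mm below the TCP, as expected, and the bow is centred under the hook within 2 mm in both cameras. I'll descend to just above the bar, then push gently.

>>> servo_tool --increments '[[1, [0.6, -0.7, 20], 0], [1, [0, 0, 20], 0], [1, [0, 0, 12], 0], [1, [0, 0, 0], 0], [1, [0, 0, 0], 0]]'

```text
time_s: 8.55
position: [0.4727, -0.3553, 0.2452]
tcp_rot: [[-0.232, 0.973, 0.001], [0.973, 0.232, -0.001], [-0.001, 0.001, -1.0]]
force: [0.3, -0.0, -1.8]
opening: 0.25
```

```bash
python3 -c "from chk import *;chk('k7')"
```

```text
8.55 [ 0.4727 -0.3553  0.2452] [ 0.3 -0.  -1.8] 0.24984105419065372 tooly yaw 13.39
scene 293 [-0.0297 -0.0263  0.0102] [0.0299 0.0304 0.1056]
 hist z [39 31 28 25 29 28 52  4 40 17  0  0]
bow in tool (scene) [-0.0381 -0.0011  0.1   ] [0.0444 0.006  0.1057] [0.0123 0.0026 0.102 ]
```

View pics/k7_scene.png

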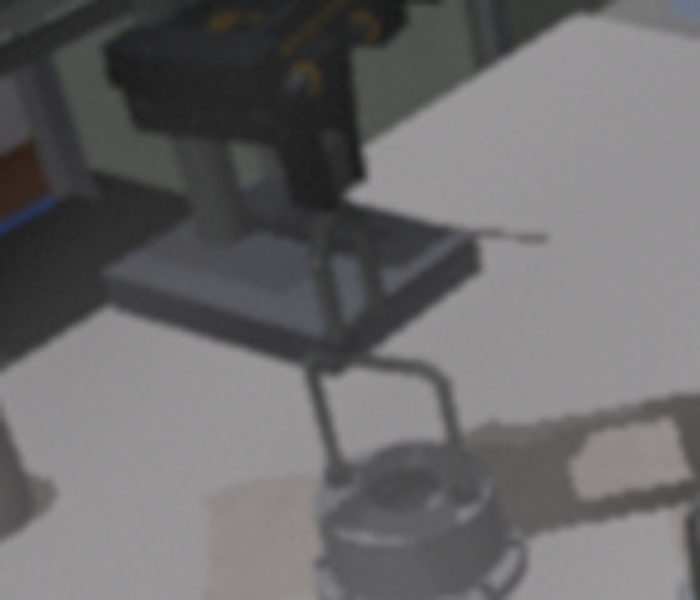

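>>> servo_tool --increments '[[1, [0, 0, 8], 0], [1, [0, 0, 10], 0], [1, [0, 0, 10], 0], [1, [0, 0, 10], 0], [1, [0, 0, 0], 0]]'

```text
time_s: 9.28
position: [0.4736, -0.3544, 0.2058]
tcp_rot: [[-0.231, 0.973, 0.003], [0.973, 0.231, 0.001], [0.0, 0.003, -1.0]]
force: [4.9, 1.3, -1.7]
opening: 0.251
```

>>> servo_tool --increments '[[1, [0, 0, 9], 0], [1, [0, 0, 9], 0], [1, [0, 0, 8], 0], [1, [0, 0, 6], 0], [1, [0, 0, 0], 0]]'

```text
time_s: 9.9
position: [0.4711, -0.354, 0.1732]
tcp_rot: [[-0.232, 0.973, -0.003], [0.973, 0.232, 0.002], [0.003, -0.002, -1.0]]
force: [-0.3, 0.6, -1.9]
opening: 0.245
```

```bash
python3 -c "from chk import *;chk('k8');go('w8')"
```

```text
9.9 [ 0.4711 -0.354   0.1732] [-0.3  0.6 -1.9] 0.24477940375261242 tooly yaw 13.4
scene 565 [-0.0297 -0.0393  0.0106] [0.0299 0.0394 0.1207]
 hist z [ 35  74  24  17  23  22  50   4   0   6 309   1]
10.0 [ 0.4718 -0.3546  0.1742] toolx yaw 103.4 tooly yaw 13.4 [ 0.6  0.5 -1.8] 0.2491950955958275 [ 7.e-04 -8.e-04 -1.e+00]
```

View pics/k8_scene.png

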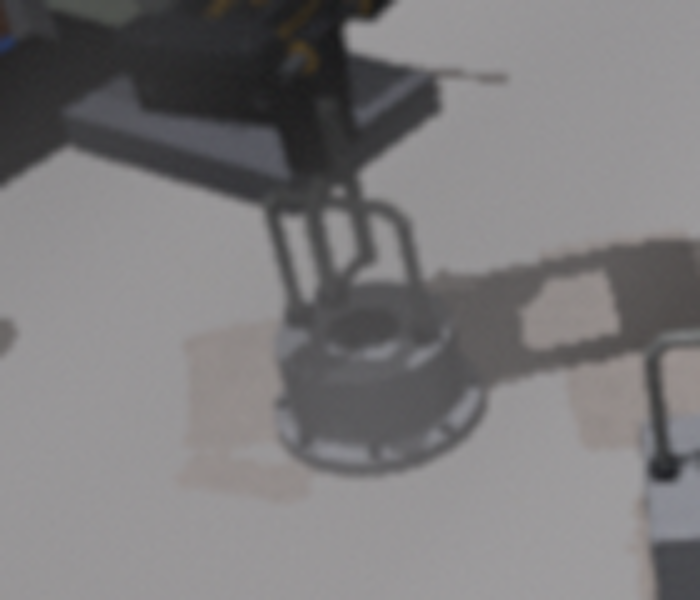

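View pics/w8.png

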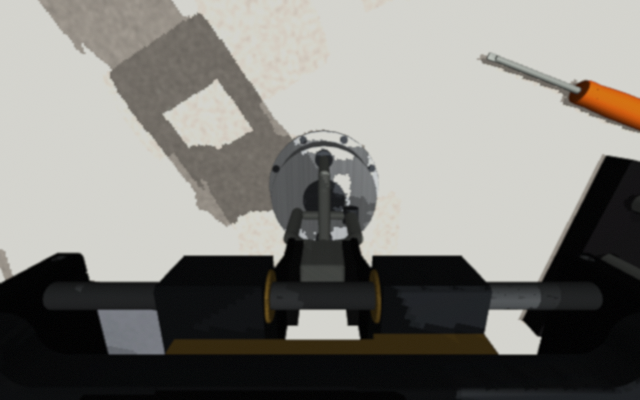

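The gate bar shows straight across the mouth at (323,215), under the bow bar, and the side force has gone. I'll press 5 mm more for margin, then look again.

>>> servo_tool --increments '[[1, [0, 0, 3], 0], [1, [0, 0, 2], 0], [1, [0, 0, 0], 0], [1, [0, 0, 0], 0]]'

```text
time_s: 10.55
position: [0.4723, -0.3547, 0.1696]
tcp_rot: [[-0.232, 0.973, 0.0], [0.973, 0.232, -0.0], [-0.0, 0.0, -1.0]]
force: [-0.3, -0.1, -3.6]
opening: 0.251
```

```bash
python3 - <<'E'
from w import *
s,P,u,v=go('w9')
a=cv2.imread("pics/w9.png");cv2.imwrite("pics/w9c.png",cv2.resize(a[120:270,250:400],None,fx=4,fy=4,interpolation=cv2.INTER_CUBIC))
T=np.array(s["position"]);R=np.array(s["tcp_rot"]);L=(P-T)@R
# gate pixels: middle of mouth
m=(abs(L[:,0])<.012)&(abs(L[:,1])>.006)&(abs(L[:,1])<.013)&(L[:,2]>.03)&(L[:,2]<.095)
print("gate",m.sum(),np.percentile(L[m],[5,50,95],axis=0).round(4))
E
```

```text
10.55 [ 0.4723 -0.3547  0.1696] toolx yaw 103.4 tooly yaw 13.4 [-0.3 -0.1 -3.6] 0.2507506850017833 [-0.  0. -1.]
gate 155 [[-0.0054 -0.0122  0.0713]
 [-0.0012 -0.0065  0.0729]
 [ 0.0012  0.0122  0.0751]]
```

View pics/w9c.png

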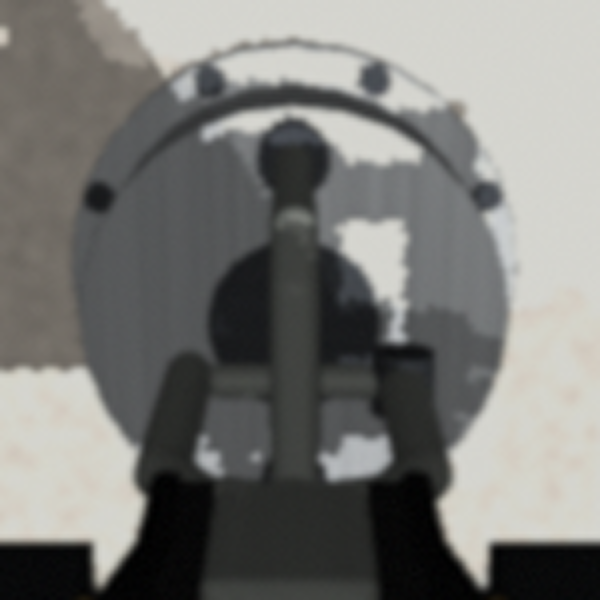

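The gate is clearly straight and shut under the bow bar, across the crop at (310,380), and its height matches the shut position. I'll seat the arch gently and then release.

>>> servo_tool --increments '[[1, [0, 0, 2], 0], [1, [0, 0, 1.5], 0], [1, [0, 0, 0], 0], [0.7, [0, 0, 0], 0], [0.65, [0, 0, 0], 0]]'

```text
time_s: 11.22
position: [0.4726, -0.355, 0.1666]
tcp_rot: [[-0.232, 0.973, 0.001], [0.973, 0.232, -0.001], [-0.001, 0.001, -1.0]]
force: [0.2, 0.5, 0.2]
opening: 0.328
```

>>> servo_tool --increments '[[0.5, [0, 0, 0], 0], [0.3, [0, 0, 0], 0], [0, [0, 0, 0], 0], [0, [0, 0, 0], 0], [0, [0, 0, 0], 0]]'

```text
time_s: 11.85
position: [0.4722, -0.3547, 0.166]
tcp_rot: [[-0.232, 0.973, -0.0], [0.973, 0.232, 0.0], [0.0, -0.0, -1.0]]
force: [0.0, -0.1, 0.6]
opening: 0.829
```

```bash
python3 -c "
from chk import *;chk('k10');go('w10')"
```

```text
11.85 [ 0.4722 -0.3547  0.166 ] [ 0.  -0.1  0.6] 0.8286702256893502 tooly yaw 13.4
scene 530 [-0.0298 -0.0396  0.01  ] [0.0298 0.0399 0.1261]
 hist z [ 56  30  12  24  27  24  45   3   0 307   1   1]
11.95 [ 0.4722 -0.3547  0.1661] toolx yaw 103.4 tooly yaw 13.4 [-0.3  0.2  0.1] 0.9200267205339426 [-0.  0. -1.]
```

View pics/w10.png

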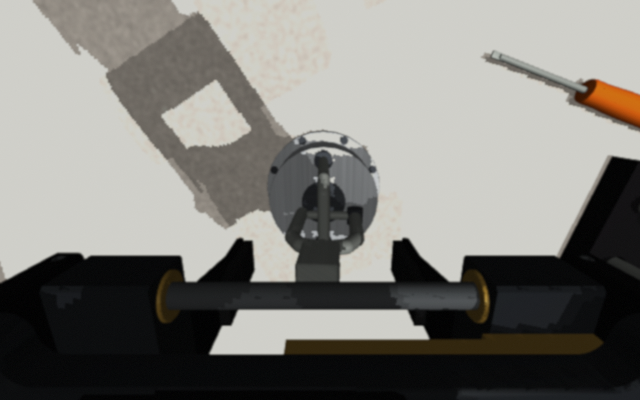

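View pics/k10_scene.png

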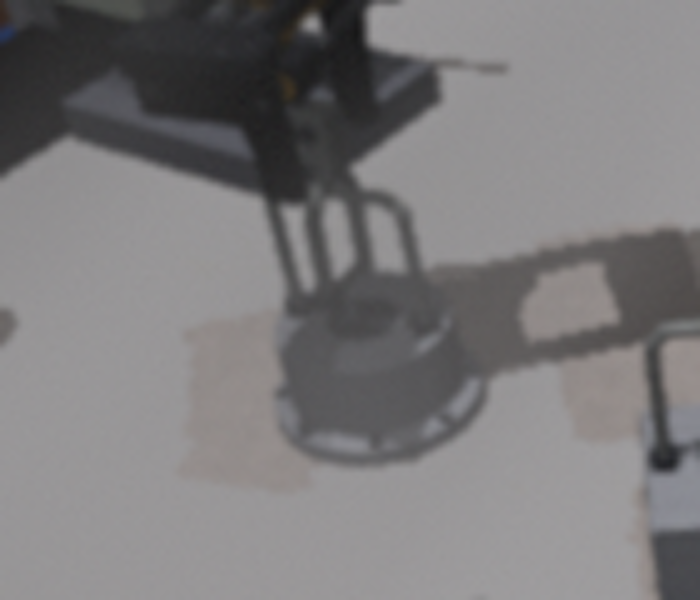

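The fingers are open and the hook leans only slightly between them without contact. I'll retreat straight up.

>>> servo_tool --increments '[[0, [0, 0, -20], 0], [0, [0, 0, -40], 0], [0, [0, 0, -40], 0], [0, [0, 0, -40], 0], [0, [0, 0, 0], 0]]'

```text
time_s: 12.62
position: [0.4738, -0.3562, 0.31]
tcp_rot: [[-0.232, 0.973, 0.006], [0.973, 0.232, -0.006], [-0.008, 0.004, -1.0]]
force: [-0.5, -1.4, 0.4]
opening: 0.999
```

>>> servo_tool --increments '[[0, [-30, 0, 0], 0], [0, [-30, 0, 0], 0], [0, [0, 0, 0], 0], [0, [0, 0, 0], 0], [0, [0, 0, 0], 0]]'

```text
time_s: 13.25
position: [0.4859, -0.4118, 0.3056]
tcp_rot: [[-0.232, 0.973, -0.001], [0.973, 0.232, 0.001], [0.002, -0.001, -1.0]]
force: [-0.6, -0.1, -0.6]
opening: 0.998
```

```bash
python3 - <<'E'
from w import *
s,P,u,v=go("w11")
p,d=bot.capture("scene");cv2.imwrite("pics/sc11.png",cv2.resize(p[110:230,140:290],None,fx=5,fy=5,interpolation=cv2.INTER_CUBIC))
Q,_,_=pts("scene",d)
m=(abs(Q[:,0]-.49)<.06)&(abs(Q[:,1]-.38)<.06)&(Q[:,2]>.116)&(Q[:,2]<.13);print("fork top",m.sum(),Q[m].mean(0).round(4))
a=cv2.imread("pics/w11.png");cv2.imwrite("pics/w11c.png",cv2.resize(a[30:260,220:440],None,fx=2.6,fy=2.6,interpolation=cv2.INTER_CUBIC))
E
```

```text
13.25 [ 0.4859 -0.4118  0.3056] toolx yaw 103.44 tooly yaw 13.44 [-0.6 -0.1 -0.6] 0.9977627456490653 [ 1.5e-03 -5.0e-04 -1.0e+00]
fork top 101 [0.4895 0.3801 0.1205]
```

View pics/w11c.png

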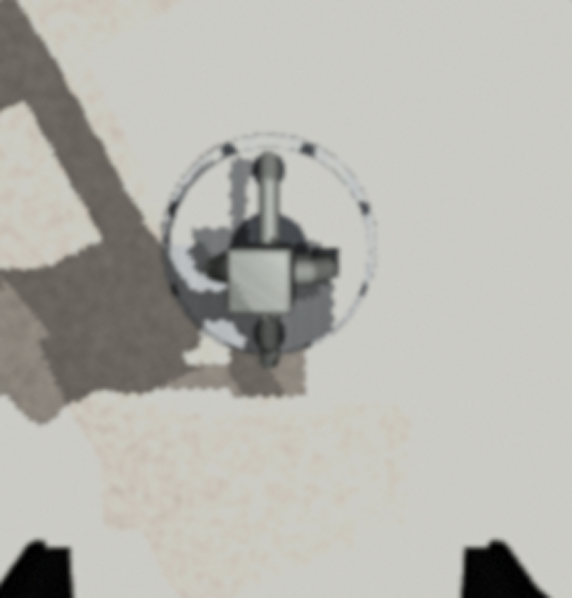

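View pics/sc11.png

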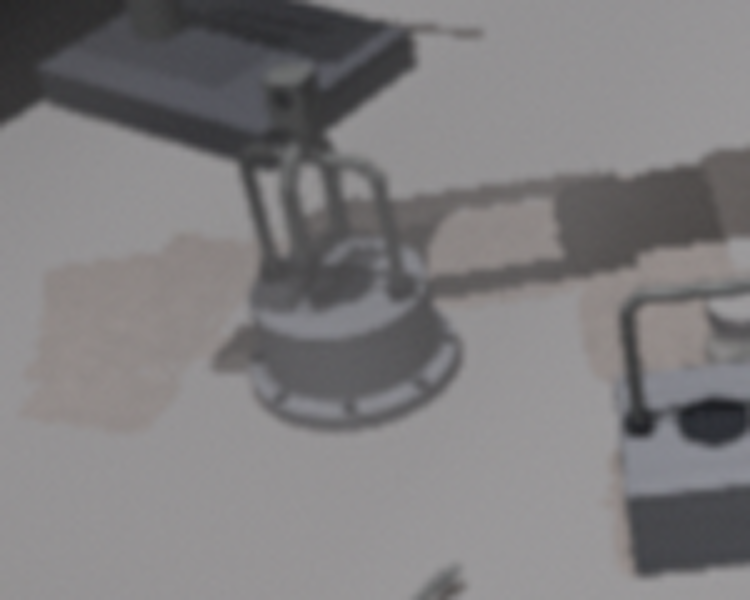

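The hook sits on the bar leaning slightly, and the fork hasn't moved. I'll wait a second or two to confirm it's at rest.

>>> servo_tool --increments '[[0, [0, 0, 0], 0], [0, [0, 0, 0], 0], [0, [0, 0, 0], 0], [0, [0, 0, 0], 0], [0, [0, 0, 0], 0]]'

```text
time_s: 13.98
position: [0.4861, -0.4131, 0.3061]
tcp_rot: [[-0.232, 0.973, 0.0], [0.973, 0.232, -0.0], [-0.0, 0.0, -1.0]]
force: [-0.2, -0.3, -0.7]
opening: 1.0
```

>>> servo_tool --increments '[[0, [0, 0, 0], 0], [0, [0, 0, 0], 0], [0, [0, 0, 0], 0], [0, [0, 0, 0], 0], [0, [0, 0, 0], 0]]'

```text
time_s: 14.6
position: [0.4861, -0.413, 0.306]
tcp_rot: [[-0.232, 0.973, 0.0], [0.973, 0.232, 0.0], [0.0, 0.0, -1.0]]
force: [-0.0, -0.6, -0.4]
opening: 0.995
```

```bash
python3 - <<'E'
from w import *
s,P,u,v=go("w12")
O=np.load("w11_P.npy")
for A in (O,np.c_[P,u,v]):
    m=(np.hypot(A[:,0]-.472,A[:,1]+.355)<.06)&(A[:,2]>.17)&(A[:,2]<.22);q=A[m];print(m.sum(),q.mean(0).round(4),q[:,2].max().round(4))
p,d=bot.capture("scene");cv2.imwrite("pics/sc12.png",cv2.resize(p[110:230,140:290],None,fx=5,fy=5,interpolation=cv2.INTER_CUBIC))
Q,_,_=pts("scene",d)
m=(np.hypot(Q[:,0]-.472,Q[:,1]+.355)<.05)&(Q[:,2]>.07)&(Q[:,2]<.22)
q=Q[m];print(np.percentile(q,[1,99],axis=0).round(3))
E
```

```text
14.6 [ 0.4861 -0.413   0.306 ] toolx yaw 103.4 tooly yaw 13.4 [-0.  -0.6 -0.4] 0.9952560409080247 [ 0.  0. -1.]
680 [ 4.690000e-01 -3.569000e-01  1.937000e-01  3.196868e+02  1.369662e+02] 0.1969
672 [ 4.690000e-01 -3.571000e-01  1.939000e-01  3.195685e+02  1.353646e+02] 0.1967
[[ 0.453 -0.392  0.072]
 [ 0.504 -0.311  0.196]]
```

View pics/sc12.png

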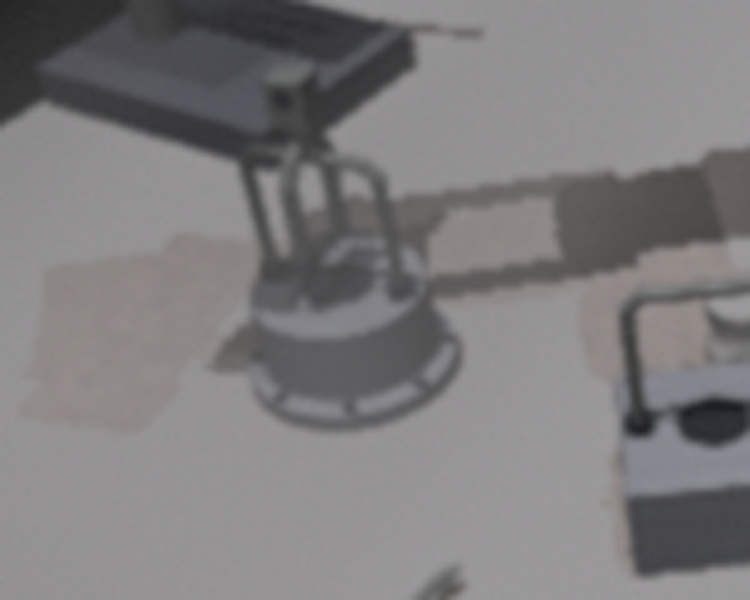

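The hook hasn't moved in 1.35 s. Its top is at 0.196 m, so the bar is at the arch, about 63 mm above the origin.

```bash
python3 -c "
from rig import bot;print(bot.hand_in())"
```

```text
the job is handed in; nothing more can be done
None
```

The snap hook is clipped on the round housing's bow, released, and the job was handed in at about 14.7 s. I don't know the verdict, since none is reported.

- **Hook on the bow:** the bar sits about 63 mm above the hook's origin, right at the arch. The hook leans slightly, and its head moved less than 0.3 mm over the last 1.35 s.
- **Gate:** it pushed back with about 5 N sideways as the bar went in, and that force then dropped to zero. The last clear view, just before release, showed the gate shut under the bar. After release the head hid the gate from above, so that state was not seen directly.
- **Fork:** its top is within 1 mm of where it started, and it is still in its stand.
- **Gripper:** it is open and clear, and was touching nothing at hand-in.

The networks were only used for the first search. In the side camera they did not find the bow, which the arm was hiding. The fixed camera and the wrist camera differed by about 5 mm on the bow's position, and I used the wrist camera, which matched the housing's circle.

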